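# Roll a battery cell into its tester

### The job

Roll the cylindrical backup-battery cell along the tester's lane by pushing along its top with the fingertips, and leave it lying still between the two brass contact plates, over the line across the lane and square to it, so that both its end terminals face a plate. Keep your fingers near its top the whole time, as many strokes as you like; do not push it from the side, flick it, pick it up or pinch it. Leave everything else on the bench where it is, and take your hand away when done.

Things in the scene. Friction and masses are not known exactly. Their poses are not given: they have to be found in the camera images.
- cell: Battery cell to roll: grey cylinder, 60 mm diameter, 140 mm long, thin white stripe along it, 4 mm steel stub on each end, 0.45 to 0.8 kg. Lies across the lane. Origin mid-axis; own x along the axis, z up at the start, turning as it rolls. In the lane: origin 42 mm, top 72 mm above the bench. Slight rolling resistance: let go at 0.06 m/s it runs on some 5 mm; left still it stays.
- bed: Tester bed, fixed: dark steel plate 200 mm (its x) by 440 mm (its y), 12 mm thick. Origin under its middle at bench height. The lane runs along its y. Aluminium fences 16 mm above the plate leave a lane 160 mm wide (10 mm free at each end of the cell); stops as high close the lane near y = -220 and +220 mm, well past the contacts.
- station: Contacts, fixed, axes parallel to the bed's: black posts 56 mm high outside the fences at x = -112 and 112 mm, with inward brass plates 24 mm wide at x = -86 and 86 mm, and a thin bright line across the lane floor at y = 0. Origin on that line midway, at bench height. Cell home: its axis above the line; nothing stops it there. May be on either side of the cell, 70 to 170 mm away.
- spare_cell: Bystander: a like cell standing on end beyond the far side of the lane, 60 mm across, 144 mm high. Origin at its foot.
- screwdriver: Bystander: screwdriver about 190 mm long lying near the right end of the bed. Origin under its middle.
- meter: Bystander: black hand multimeter 145 x 75 x 32 mm lying beyond the far side of the lane. Origin under its middle.
- mug: Bystander: white mug 76 mm wide, 90 mm high, past the left end of the bed. Origin under its middle.
- duster: Bystander: upright aerosol can 52 mm wide, 170 mm high, past the right end of the bed. Origin under its middle.
- screw_tray: Bystander: grey two-part screw tray 90 x 130 x 30 mm past the left end of the bed. Origin under its middle.
There are look-alikes about, which are no part of the job. Leave any blue or purple look-alike of the cell alone.

How it is judged:
By the outcome, as a careful person would: the job done as asked, in the order asked, and still so for the second after the job is handed in, with the robot touching nothing.
It also fails if it takes over 72 s, if anything falls off the work surface, if the arm or the gripper's body presses on something with over 40 N, if the wrist force passes 120 N, or if a joint passes its speed limit or range.

### The arm

A 6-joint arm with a two-finger parallel gripper is mounted at the origin on the work surface. World frame = base frame: x ahead of the robot, y to its left, z up, the work surface at z = 0. Lengths are in mm, angles in rad, forces in N, time in s.
With the tool pointing down it reaches from about 400 to 925 mm from the base axis. Payload 12.5 kg.
Tool frame: the origin (TCP) lies at the very end of the fingers, on their centre line; the grasp point (between the pads) lies grip_depth behind it (grip_depth is the distance from the TCP to the grasp point, in mm); z points along the fingers, y is the line along which they close (so a half turn about z gives the same grasp; the last joint's range is limited). The gripper opens to 95 mm and grips with 3 to 60 N. Pads are 20 mm wide; open, the fingers measure 119 mm over their backs; the gripper's body (75 mm by 180 mm) begins 59 mm behind the grasp point.
Start: joints at [1.2, 0.491, 1.559, -0, 1.092, -0.106], TCP at [163.555, 603.238, 214.661] pointing down, gripper open.
Joint ranges: [-3.1, 3.1], [-0.84, 2.19], [0.05, 2.79], [-1.13, 4.28], [0.06, 2.93], [-2.69, 2.69]. Speed limits (rad/s): [2.22, 2.22, 2.79, 3.14, 3.14, 3.14].

### API

Orientations are given as [roll, pitch, yaw] about the fixed x, y, z axes, in that order (R = Rz(yaw) Ry(pitch) Rx(roll)).
In Python, from cell import state, read_camera, job_done, grip_depth gives the robot as it stands.
- The arm moves only by the tool drive_tool, never from a script. Its argument "targets" is a list of rows, each an object with "jaw": the opening, from 0 (shut) to 1 (fully open); "travel": the shift along the tool's x, y, z in m, a list of three; "twist": the turn about the tool's z in rad. In form: [{"jaw": jaw, "travel": [tx, ty, tz], "twist": twist}, ...]. A call has 1 to 8 rows; each row is the pose to reach, as a shift and turn from the pose commanded when the call began, along the tool's axes at that moment; what a row does not reach only later rows make up. A row lasts 1/12 s, in which the tool goes at most 41.7 mm and 7.16 degrees, less where a joint would pass 70% of its speed; a pose out of reach is approached as far as the arm can. A call with a gripper value outside its range is refused whole. The fingers move at their own pace and stop on an object; the grip force is fixed at half the most. Time passes only in rows, so rows that repeat a pose let the fingers close. It gives the time, the measured TCP pose, the force, the opening and the grip force at its end, in the units of the state.
- state(): the state, without advancing time (a new reading comes with each control period).
- read_camera(name): name is "scene" or "top" or "wrist"; returns a dict with "frame" (384x512x3 uint8, red, green, blue), "fx", "fy", "cx", "cy" (pixels), "R" (3x3) and "t" (3): a world point X has camera coordinates R X + t. Camera axes: x right, y down, z forward; pixel columns grow to the right and rows downward; lengths in mm; the calibration is good to about 2 mm. A picture is of the moment at which its call begins. There is no depth.
- job_done(): hands the job in; it is judged then, once.
The state is a dict: "t": time; "joints": joint angles; "qvel": joint speeds; "tau": joint torques, N m; "eef_pos": TCP position; "tcp_rot": TCP orientation; "ft_force": force on the tool from outside, world axes, zero at the start; "moment": the same for the moment, N m; "opening": opening from 0.0 (shut) to 1.0 (fully open); "grip_force": force on a finger pad.
Only numpy, scipy, OpenCV 4.12 (cv2) and the standard library are available. Lean on these libraries where they do the work, as an engineer would, in place of code of your own. Each camera call takes 0.05 s, during which the arm holds its last target. There are 200 camera calls.

## Working session

There is one attempt and no reset: what is moved stays moved. The work goes in short steps, Python scripts to look and compute and a tool call to move; the robot and the scene stay as the last step left them, time stands still between calls to the robot, and variables do not carry over. Pictures are saved under pics/ and viewed, at most 10 in all, crops included, and the job is handed in when it is done.

Besides the shell and the picture viewer there is one more tool, called after "Emit:" as name(argument=value, ...) on one line, values as JSON. drive_tool: Moves the arm, as the interface text tells. Its arguments: {"type":"object","properties":{"targets":{"type":"array"}},"required":["targets"]}

```bash
ls; mkdir -p pics; python3 - <<'E'
from cell import *
import cv2,json
print(state(),grip_depth)
for n in("top","scene"):
    c=read_camera(n); print(n,c["fx"],c["fy"],c["cx"],c["cy"],c["R"],c["t"])
    cv2.imwrite(f"pics/{n}0.png",cv2.resize(c["frame"][:,:,::-1],(800,600)))
E
```

```text
pics
{'t': 0.0, 'joints': array([ 1.20040257e+00,  4.91546827e-01,  1.55944073e+00, -1.11153503e-05,
        1.09166438e+00, -1.05589097e-01]), 'qvel': array([-1.00726723e-03,  7.53986872e-04,  6.14967248e-04, -8.40428198e-05,
       -1.86246929e-03,  2.30071726e-05]), 'tau': array([-4.97531131e-03, -6.12636065e+01, -2.58178174e+01,  6.90235547e-02,
        4.81864577e-02, -8.11289442e-05]), 'eef_pos': array([163.46562524, 603.00564813, 214.07265059]), 'tcp_rot': array([-3.14053822e+00, -1.01838561e-04,  2.87679307e+00]), 'ft_force': array([0.38581633, 0.57776491, 0.23253841]), 'moment': array([-0.03413201,  0.02022305, -0.06771893]), 'grip_force': 0.0, 'opening': 0.9993705343501894} 18.8
top 352.6869303241362 352.6869303241362 260.0283875038532 192.8729962277728 [[-0.02494872 -0.99966645  0.00667401]
 [-0.99903782  0.02469104 -0.03624621]
 [ 0.03606934 -0.00757189 -0.9993206 ]] [  4.25943161 519.05140422 883.5082953 ]
scene 373.0400599561336 373.0400599561336 258.0768291931753 189.552764632881 [[ 0.83624786  0.54827518  0.00915648]
 [ 0.28276877 -0.41686146 -0.86386825]
 [-0.46982053  0.72499714 -0.5036346 ]] [-431.62861098  -90.85576004 1384.66746596]
```

View pics/top0.png

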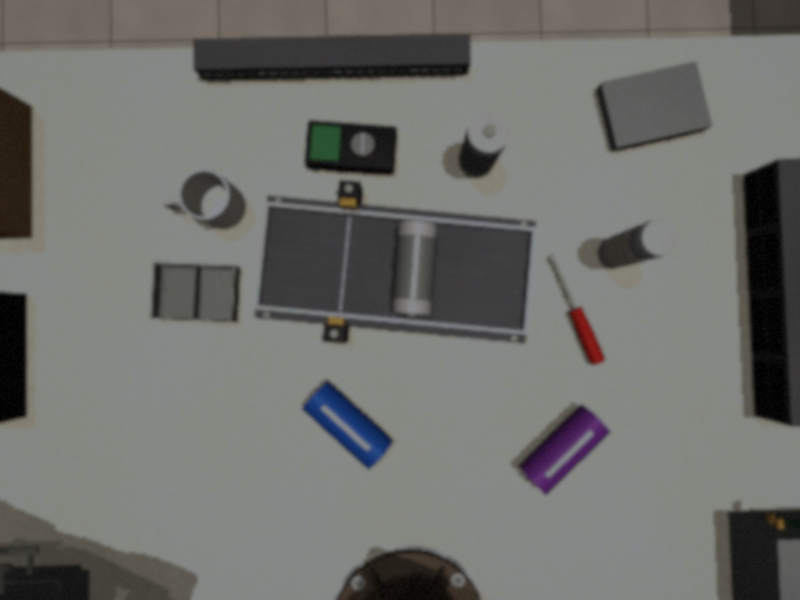

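View pics/scene0.png

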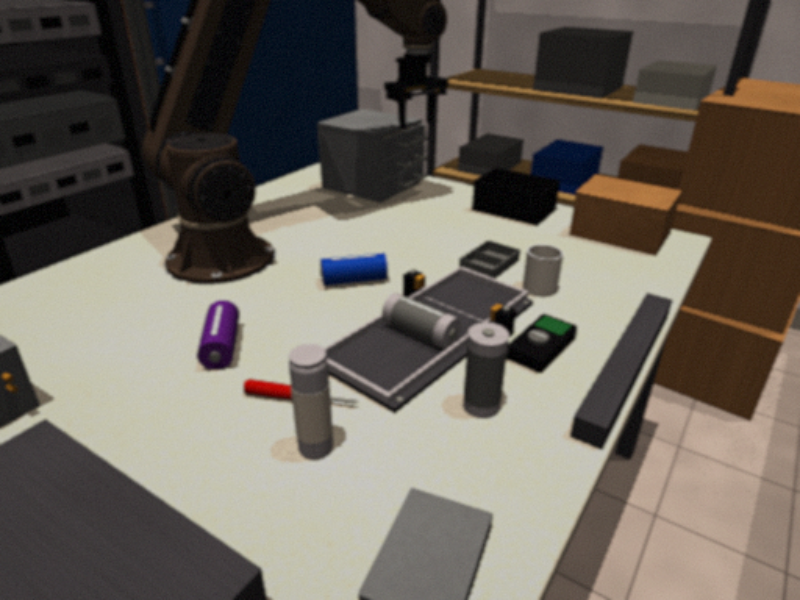

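The grey cell in the lane, at about (415,268) in the 800x600 top view, fits the description: grey, white ends and lying across the lane. The look-alikes are blue (348,424), purple (565,449) and the standing spare (482,148). The bright line runs from (350,215) to (342,313). I'll take an enlarged crop and measurements next.

```bash
cat > h.py <<'E'
from cell import *
import cv2, numpy as np
def ray(c,uv,z):
    """pixels (N,2) -> world points on height z"""
    uv=np.atleast_2d(uv).astype(float); R=np.array(c["R"]); t=np.array(c["t"])
    d=np.c_[(uv[:,0]-c["cx"])/c["fx"],(uv[:,1]-c["cy"])/c["fy"],np.ones(len(uv))]@R
    o=-R.T@t
    return o+d*((z-o[2])/d[:,2])[:,None]
E
python3 - <<'E'
from h import *
c=read_camera("top"); f=c["frame"]
cr=f[115:230,155:355]; cv2.imwrite("pics/crop.png",cv2.resize(cr[:,:,::-1],(800,460),interpolation=cv2.INTER_CUBIC))
g=f.mean(2)
for r in (150,160,170,180,190):print(r,g[r,212:290].astype(int).tolist())
hsv=cv2.cvtColor(f,cv2.COLOR_RGB2HSV)
m=cv2.inRange(hsv,(12,110,70),(30,255,255))
n,l,s,ce=cv2.connectedComponentsWithStats(m)
for i in range(1,n):
    if s[i,4]>8: print(s[i],ce[i],ray(c,ce[i],50)[0])
E
```

```text
150 [59, 59, 58, 59, 59, 60, 60, 59, 70, 87, 98, 92, 76, 61, 59, 58, 58, 59, 58, 59, 57, 59, 56, 60, 60, 56, 59, 56, 57, 57, 58, 59, 56, 59, 59, 56, 58, 60, 57, 53, 46, 37, 44, 53, 66, 74, 82, 85, 90, 94, 96, 102, 108, 118, 126, 129, 125, 120, 115, 113, 112, 111, 108, 104, 98, 90, 75, 65, 56, 61, 59, 59, 59, 57, 59, 57, 59, 57]
160 [59, 61, 60, 60, 60, 61, 61, 71, 88, 97, 92, 75, 62, 60, 59, 60, 60, 59, 60, 61, 59, 62, 59, 61, 61, 60, 57, 60, 60, 59, 59, 60, 59, 60, 58, 59, 54, 58, 55, 49, 37, 33, 39, 49, 56, 63, 65, 72, 76, 79, 81, 93, 109, 127, 132, 128, 113, 98, 87, 83, 79, 75, 73, 69, 61, 54, 50, 51, 53, 55, 60, 57, 59, 56, 58, 60, 58, 63]
170 [61, 61, 60, 58, 60, 61, 70, 85, 99, 93, 74, 63, 59, 60, 60, 61, 61, 61, 58, 59, 60, 63, 59, 59, 59, 60, 61, 61, 60, 58, 60, 60, 59, 59, 61, 60, 59, 57, 48, 41, 33, 39, 44, 53, 60, 66, 70, 75, 77, 83, 87, 98, 116, 130, 131, 118, 102, 89, 83, 80, 78, 73, 67, 65, 59, 51, 51, 57, 59, 61, 61, 60, 59, 60, 61, 60, 62, 61]
180 [59, 59, 58, 58, 61, 68, 85, 96, 92, 73, 61, 59, 61, 57, 59, 60, 57, 60, 59, 59, 61, 60, 60, 59, 60, 60, 61, 60, 60, 61, 61, 62, 59, 60, 59, 61, 60, 58, 48, 40, 38, 43, 51, 60, 64, 67, 73, 77, 81, 86, 101, 119, 132, 131, 120, 103, 91, 86, 81, 77, 74, 72, 65, 59, 53, 50, 53, 58, 60, 61, 61, 59, 61, 62, 62, 60, 62, 63]
190 [62, 60, 59, 61, 69, 86, 98, 90, 75, 62, 59, 60, 60, 60, 60, 58, 62, 58, 58, 61, 58, 62, 60, 61, 60, 62, 59, 60, 60, 60, 61, 60, 61, 61, 61, 61, 59, 50, 44, 39, 49, 60, 68, 75, 81, 84, 87, 89, 95, 104, 114, 125, 129, 124, 111, 97, 89, 84, 83, 78, 71, 68, 63, 57, 53, 55, 58, 59, 61, 61, 62, 61, 61, 63, 61, 60, 61, 62]
[217 126  11   7  64] [222.328125 129.015625] [675.07019432  79.41702697  50.        ]
[210 204  11   5  45] [214.91111111 205.66666667] [489.35976865 101.20836156  50.        ]
[497 332   5   7  30] [499.06666667 334.93333333] [ 163.42061236 -571.54725397   50.        ]
```

View pics/crop.png

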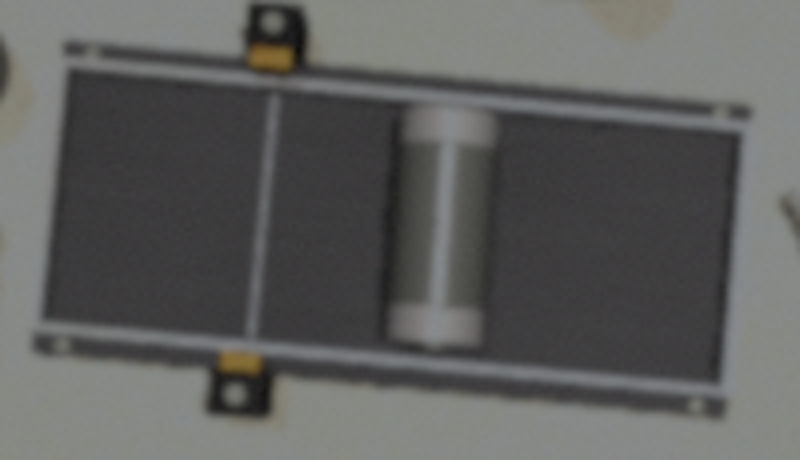

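The crop confirms the grey cell with white end caps and its stripe on top, lying in the lane right of the bright line at crop (275,95)–(252,335). The brass plates sit at both ends of that line. The cell needs to roll left, which is world +y.

```bash
cat >> h.py <<'E'
def subpk(g,r,a,b):
    """centroid of the bright line in row r, columns a..b"""
    s=g[r,a:b].astype(float); w=np.clip(s-s.min()-0.4*(s.max()-s.min()),0,None)
    return a+(w*np.arange(b-a)).sum()/w.sum()
def fit(P):
    """x-> y=a+b*x line fit of points"""
    return np.polyfit(P[:,0],P[:,1],1)
def bed(c):
    g=c["frame"].mean(2); rows=range(146,196,2)
    L=ray(c,[(subpk(g,r,int(236.5-r*.0975-5),int(236.5-r*.0975+6)),r) for r in rows],12)
    return fit(L)
E
python3 - <<'E'
from h import *
c=read_camera("top"); g=c["frame"].mean(2)
b=bed(c); print("line slope/int",b,np.arctan(b[0]))
B=ray(c,[(222.33,129.0),(214.9,205.7)],50)
m=B.mean(0); print("brass mid",m, "line y there",np.polyval(b,m[0]),"sep",np.linalg.norm(B[0]-B[1]))
rows=range(154,184,2)
S=ray(c,[(subpk(g,r,258,272),r) for r in rows],72); s=fit(S); print("stripe",s)
# silhouette: dark-edge left and right, at mid rows
E=[]
for r in rows:
    p=g[r]; d=np.diff(p)
    l=248+np.argmin(p[248:258])+1; rr=270+np.argmin(p[270:282])
    E.append((l,rr))
print(E)
# end caps along axis: column profile
x0=265
print(g[128:215,x0].astype(int).tolist())
for x in (540,580,m[0]): print(x,"stripe y",np.polyval(s,x),"line y",np.polyval(b,x))
E
```

```text
line slope/int [-1.20349297e-01  1.60536415e+02] -0.1197732500272408
brass mid [582.19423244  90.3242111   50.        ] line y there 90.46974903701138 sep 187.10546927653994
stripe [-0.09820405 33.85658058]
[(np.int64(254), np.int64(279)), (np.int64(254), np.int64(279)), (np.int64(254), np.int64(278)), (np.int64(254), np.int64(278)), (np.int64(253), np.int64(279)), (np.int64(254), np.int64(278)), (np.int64(253), np.int64(278)), (np.int64(253), np.int64(278)), (np.int64(253), np.int64(278)), (np.int64(253), np.int64(277)), (np.int64(253), np.int64(277)), (np.int64(253), np.int64(277)), (np.int64(253), np.int64(277)), (np.int64(253), np.int64(276)), (np.int64(253), np.int64(276))]
[134, 133, 133, 132, 129, 113, 88, 67, 66, 88, 115, 124, 114, 117, 127, 131, 132, 133, 132, 132, 130, 127, 118, 115, 116, 118, 120, 120, 121, 123, 123, 125, 125, 126, 126, 129, 130, 130, 131, 132, 131, 132, 132, 132, 131, 132, 132, 132, 132, 132, 133, 131, 133, 132, 132, 132, 131, 129, 128, 128, 127, 125, 124, 122, 129, 134, 137, 136, 136, 135, 135, 130, 112, 91, 68, 66, 87, 113, 122, 106, 83, 66, 62, 64, 82, 112, 130]
540 stripe y -19.1736045204473 line y 95.54779523700623
580 stripe y -23.10176637941838 line y 90.73382336816685
582.194232441322 stripe y -23.317248884061335 line y 90.46974903701138
```

Emit:
drive_tool(targets=[{"jaw": 1,"travel": [-0.03,-0.026,0],"twist": 0.08},{"jaw": 1,"travel": [-0.06,-0.052,0],"twist": 0.16},{"jaw": 1,"travel": [-0.09,-0.08,0],"twist": 0.24},{"jaw": 1,"travel": [-0.12,-0.107,0],"twist": 0.32},{"jaw": 1,"travel": [-0.15,-0.134,0],"twist": 0.4},{"jaw": 1,"travel": [-0.18,-0.161,0],"twist": 0.48},{"jaw": 1,"travel": [-0.21,-0.188,0],"twist": 0.56},{"jaw": 1,"travel": [-0.24,-0.215,0],"twist": 0.64}])

```text
t: 0.87
eef_pos: [339.5, 331.2, 214.7]
tcp_rot: [3.141, -0.0, 2.233]
ft_force: [0.9, 0.6, -0.2]
opening: 0.998
grip_force: 0.0
```

Emit:
drive_tool(targets=[{"jaw": 1,"travel": [-0.036,-0.0034,0],"twist": 0.066},{"jaw": 1,"travel": [-0.072,-0.0068,0],"twist": 0.132},{"jaw": 1,"travel": [-0.108,-0.0102,0],"twist": 0.198},{"jaw": 1,"travel": [-0.144,-0.0136,0],"twist": 0.264},{"jaw": 1,"travel": [-0.18,-0.017,0],"twist": 0.33},{"jaw": 1,"travel": [-0.216,-0.0204,0],"twist": 0.396},{"jaw": 1,"travel": [-0.252,-0.0238,0],"twist": 0.462},{"jaw": 1,"travel": [-0.286,-0.027,0],"twist": 0.525}])

```text
t: 1.53
eef_pos: [495.2, 89.4, 214.7]
tcp_rot: [3.141, -0.0, 1.708]
ft_force: [0.7, 0.1, -0.3]
opening: 0.998
grip_force: 0.0
```

Emit:
drive_tool(targets=[{"jaw": 1,"travel": [-0.03,0.013,0.012],"twist": 0.06},{"jaw": 1,"travel": [-0.06,0.026,0.025],"twist": 0.12},{"jaw": 1,"travel": [-0.085,0.038,0.038],"twist": 0.18},{"jaw": 1,"travel": [-0.11,0.05,0.052],"twist": 0.23},{"jaw": 1,"travel": [-0.125,0.057,0.062],"twist": 0.261},{"jaw": 1,"travel": [-0.1307,0.0596,0.064],"twist": 0.261},{"jaw": 1,"travel": [-0.1307,0.0596,0.064],"twist": 0.261}])

```text
t: 2.12
eef_pos: [571.7, -30.2, 149.9]
tcp_rot: [-3.14, -0.0, 1.451]
ft_force: [-0.0, 0.7, 0.7]
opening: 1.001
grip_force: 0.0
```

```bash
python3 - <<'E'
from h import *
s=state(); print(s["eef_pos"],s["tcp_rot"],s["ft_force"])
c=read_camera("wrist"); print(c["R"],c["t"],c["fx"],c["cx"],c["cy"])
cv2.imwrite("pics/w1.png",c["frame"][:,:,::-1])
E
```

```text
[571.73406303 -30.21451363 149.87861138] [-3.14003839e+00 -1.94938937e-04  1.45085562e+00] [-0.0346297   0.6908926   0.73248151]
[[ 0.99278151 -0.11993007 -0.00128895]
 [-0.11492631 -0.9543244   0.27578413]
 [-0.03430489 -0.27364524 -0.96121873]] [-571.51595794   22.82180458  339.90622225] 342.55497743501064 253.98485125015924 194.65523352193713
```

View pics/w1.png

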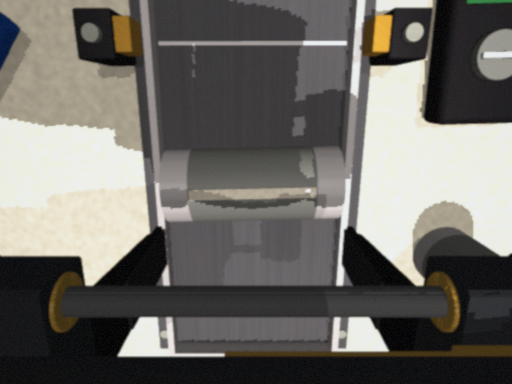

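The wrist view looks ahead along the lane. It shows the line at row 43 (columns 160–347), the cell from rows 150 to 220, and the brass plates at (126,35) and (378,35). The fingertips are just behind the cell.

```bash
cat >> h.py <<'E'
def axis(c,cols,far,near):
    """cell axis points at z=42 from far/near tangent rows at each column (bisector of the two rays)"""
    R=np.array(c["R"]); o=-R.T@np.array(c["t"]); P=[]
    for u,a,b in zip(cols,far,near):
        d=[(lambda v:v/np.linalg.norm(v))(R.T@np.array([(u-c["cx"])/c["fx"],(r-c["cy"])/c["fy"],1])) for r in (a,b)]
        m=d[0]+d[1]; P.append(o+m*(42-o[2])/m[2])
    return np.array(P)
E
python3 - <<'E'
from h import *
c=read_camera("wrist"); g=c["frame"].mean(2)
for u in (175,210,250,300,330): print(u,g[140:232,u].astype(int).tolist())
L=[(u,36+np.argmax(g[36:50,u])) for u in range(170,345,5)]
Lw=ray(c,L,12); print("line",fit(Lw), Lw[0],Lw[-1])
E
```

```text
175 [63, 61, 61, 63, 62, 63, 62, 64, 60, 62, 68, 80, 91, 97, 103, 106, 111, 110, 113, 114, 116, 119, 122, 124, 125, 127, 127, 129, 129, 133, 133, 134, 137, 136, 137, 137, 139, 140, 143, 142, 141, 144, 145, 146, 150, 153, 153, 155, 149, 134, 124, 118, 118, 119, 116, 117, 116, 116, 112, 110, 109, 107, 102, 103, 106, 105, 128, 177, 199, 202, 201, 200, 197, 191, 187, 183, 180, 178, 174, 168, 159, 144, 115, 95, 90, 90, 88, 90, 91, 89, 87, 89]
210 [64, 63, 64, 63, 64, 63, 61, 61, 57, 56, 55, 57, 61, 66, 67, 67, 70, 71, 74, 76, 77, 78, 76, 80, 79, 81, 83, 84, 83, 84, 85, 88, 87, 89, 88, 90, 91, 93, 93, 93, 96, 97, 96, 101, 102, 102, 103, 104, 103, 108, 131, 157, 159, 139, 132, 130, 129, 130, 128, 126, 111, 86, 71, 66, 68, 87, 118, 127, 128, 125, 125, 124, 122, 122, 119, 116, 115, 112, 109, 105, 99, 93, 90, 92, 90, 90, 88, 89, 90, 91, 88, 87]
250 [61, 61, 63, 59, 61, 61, 60, 61, 55, 54, 58, 60, 64, 67, 69, 71, 71, 73, 74, 75, 77, 77, 80, 80, 80, 83, 84, 83, 82, 85, 85, 85, 87, 89, 90, 92, 92, 93, 96, 96, 98, 100, 99, 102, 105, 103, 104, 102, 106, 123, 152, 166, 168, 166, 165, 165, 169, 172, 
[... 457 characters left out ...]
31, 131, 129, 127, 125, 123, 122, 121, 120, 117, 116, 113, 109, 106, 100, 94, 86, 89, 90, 90, 88, 87, 87, 88, 88, 88, 88, 89]
330 [60, 60, 60, 56, 62, 60, 64, 76, 88, 94, 100, 102, 110, 113, 113, 112, 114, 116, 120, 122, 123, 125, 128, 129, 129, 130, 132, 132, 132, 134, 134, 136, 139, 142, 138, 143, 142, 142, 143, 146, 149, 152, 151, 153, 156, 155, 155, 155, 151, 152, 150, 150, 149, 149, 148, 143, 142, 140, 136, 133, 131, 132, 132, 131, 133, 155, 208, 222, 224, 219, 214, 209, 205, 200, 197, 194, 183, 174, 152, 121, 102, 100, 101, 100, 101, 101, 100, 100, 101, 101, 101, 98]
line [-1.19994688e-01  1.59084237e+02] [516.6352942   97.09074587  12.        ] [657.01984414  80.24534554  12.        ]
```

```bash
cat >> h.py <<'E'
e_l=np.array([.1195,.9928]); e_a=np.array([.9928,-.1195])
def inbed(P,L):
    """distance of axis points behind the line (along lane), given line fit L"""
    return [(np.polyval(L,p[0])-p[1])*.9928 for p in P]
E
python3 - <<'E'
from h import *
c=read_camera("wrist")
P=axis(c,[175,330],[150.5,147],[221.8,218.5]); print(P)
L=[-.12,159.08]; print(inbed(P,L), np.arctan((P[1,1]-P[0,1])/(P[1,0]-P[0,0])))
E=ray(c,[(158,185),(345,183)],50);print("ends",E, np.linalg.norm(E[0]-E[1]),E.mean(0))
E
```

```text
[[506.41058584 -16.56549629  42.        ]
 [636.02644346 -29.09728424  42.        ]]
[np.float64(114.04911715945617), np.float64(111.04876142235516)] -0.0963844816976184
ends [[494.96252841 -12.05123781  50.        ]
 [646.57609039 -28.45018473  50.        ]] 152.4978610967344 [570.7693094  -20.25071127  50.        ]
```

Emit:
drive_tool(targets=[{"jaw": 1,"travel": [0,0,0.02],"twist": 0},{"jaw": 1,"travel": [0,0,0.045],"twist": 0},{"jaw": 1,"travel": [0,0,0.065],"twist": 0},{"jaw": 1,"travel": [0,0,0.074],"twist": 0},{"jaw": 1,"travel": [0,0,0.076],"twist": 0},{"jaw": 1,"travel": [0,0,0.0765],"twist": 0},{"jaw": 1,"travel": [0,0,0.077],"twist": 0},{"jaw": 1,"travel": [0,0,0.077],"twist": 0}])

```text
t: 2.93
eef_pos: [572.3, -29.5, 74.8]
tcp_rot: [3.14, -0.0, 1.451]
ft_force: [-0.6, -0.1, -0.1]
opening: 1.001
grip_force: 0.0
```

Emit:
drive_tool(targets=[{"jaw": 1,"travel": [0,0,0.0005],"twist": 0},{"jaw": 1,"travel": [0,0,0.001],"twist": 0},{"jaw": 1,"travel": [0,0,0.0015],"twist": 0},{"jaw": 1,"travel": [0,0,0.002],"twist": 0},{"jaw": 1,"travel": [0,0,0.002],"twist": 0},{"jaw": 1,"travel": [0,0,0.002],"twist": 0}])

```text
t: 3.43
eef_pos: [571.9, -29.7, 72.2]
tcp_rot: [3.141, -0.0, 1.451]
ft_force: [-1.3, 0.4, 6.0]
opening: 1.001
grip_force: 3.0
```

Emit:
drive_tool(targets=[{"jaw": 1,"travel": [0.002,0,0.0003],"twist": 0},{"jaw": 1,"travel": [0.006,0,0.0003],"twist": 0.003},{"jaw": 1,"travel": [0.011,0,0.0003],"twist": 0.007},{"jaw": 1,"travel": [0.016,0,0.0003],"twist": 0.012},{"jaw": 1,"travel": [0.021,0,0.0003],"twist": 0.016},{"jaw": 1,"travel": [0.025,0,0.0003],"twist": 0.019},{"jaw": 1,"travel": [0.027,0,0.0003],"twist": 0.02},{"jaw": 1,"travel": [0.028,0,0.0003],"twist": 0.02}])

```text
t: 4.1
eef_pos: [575.2, -1.6, 72.1]
tcp_rot: [3.141, 0.0, 1.432]
ft_force: [-2.6, 0.3, 9.8]
opening: 1.005
grip_force: 4.7
```

```bash
python3 - <<'E'
from h import *
s=state(); print(s["eef_pos"],s["tcp_rot"],s["ft_force"])
c=read_camera("wrist"); g=c["frame"].mean(2)
cv2.imwrite("pics/w2.png",c["frame"][:,:,::-1])
E
```

```text
[575.1991091   -1.58222755  72.11664755] [3.14105890e+00 1.04555137e-04 1.43165392e+00] [-2.58795174  0.30897746  9.78332101]
```

View pics/w2.png

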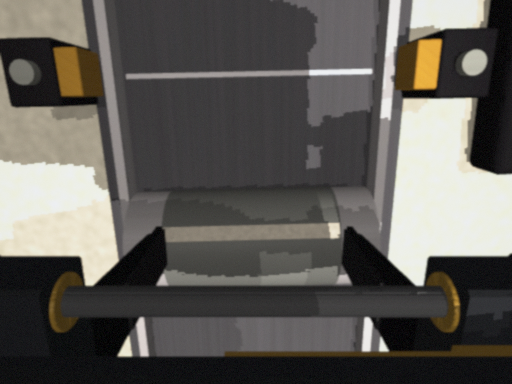

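The stripe has turned forward, so the cell is rolling and not sliding (far edge at row 188, line at row 73). I'll go on with strokes.

Emit:
drive_tool(targets=[{"jaw": 1,"travel": [0,0,-0.003],"twist": 0},{"jaw": 1,"travel": [0,0,-0.008],"twist": 0},{"jaw": 1,"travel": [-0.008,0,-0.009],"twist": -0.01},{"jaw": 1,"travel": [-0.015,0,-0.008],"twist": -0.02},{"jaw": 1,"travel": [-0.015,0,-0.003],"twist": -0.02},{"jaw": 1,"travel": [-0.015,0,-0.001],"twist": -0.02},{"jaw": 1,"travel": [-0.015,0,0],"twist": -0.02},{"jaw": 1,"travel": [-0.015,0,0],"twist": -0.02}])

```text
t: 4.82
eef_pos: [573.0, -16.9, 72.0]
tcp_rot: [3.141, -0.0, 1.45]
ft_force: [-4.6, -0.8, 15.0]
opening: 0.998
grip_force: 7.4
```

Emit:
drive_tool(targets=[{"jaw": 1,"travel": [0.002,0,0],"twist": 0},{"jaw": 1,"travel": [0.006,0,0],"twist": 0.003},{"jaw": 1,"travel": [0.012,0,0],"twist": 0.007},{"jaw": 1,"travel": [0.018,0,0],"twist": 0.012},{"jaw": 1,"travel": [0.024,0,0],"twist": 0.016},{"jaw": 1,"travel": [0.029,0,0],"twist": 0.019},{"jaw": 1,"travel": [0.0315,0,0],"twist": 0.02},{"jaw": 1,"travel": [0.032,0,0],"twist": 0.02}])

```text
t: 5.48
eef_pos: [577.1, 15.5, 72.0]
tcp_rot: [3.141, 0.0, 1.432]
ft_force: [-3.2, -0.1, 14.4]
opening: 1.0
grip_force: 7.2
```

Emit:
drive_tool(targets=[{"jaw": 1,"travel": [0,0,-0.003],"twist": 0},{"jaw": 1,"travel": [0,0,-0.008],"twist": 0},{"jaw": 1,"travel": [-0.008,0,-0.01],"twist": -0.01},{"jaw": 1,"travel": [-0.016,0,-0.01],"twist": -0.02},{"jaw": 1,"travel": [-0.016,0,-0.01],"twist": -0.02}])

```text
t: 5.9
eef_pos: [574.4, -2.3, 81.2]
tcp_rot: [-3.141, 0.0, 1.451]
ft_force: [0.5, -0.7, 0.3]
opening: 1.001
grip_force: 0.0
```

```bash
cat >> h.py <<'E'
def look(name=None):
    """far-edge rows of the cell on wrist view (plate->cap step) and axis from far tangent alone; distances to line"""
    c=read_camera("wrist"); g=cv2.GaussianBlur(c["frame"].astype(np.float32).mean(2),(3,3),0)
    if name: cv2.imwrite(name,c["frame"][:,:,::-1])
    return c,g
def axis_far(c,uv):
    """axis point (lane coord) with r=30,z=42 tangent to the far ray through uv; iterates on the horizontal lane axis"""
    R=np.array(c["R"]); o=-R.T@np.array(c["t"]); out=[]
    for u,v in uv:
        d=R.T@np.array([(u-c["cx"])/c["fx"],(v-c["cy"])/c["fy"],1])
        a,dz=d[:2]@e_l,d[2]; n=np.hypot(a,dz)
        # ray in the lane/z plane: shift of 30 mm normal to it, towards the near side / below
        p=o+d*((42-o[2])/dz)       # ray at height 42
        out.append((p[:2]@e_a, p[:2]@e_l-30*n/abs(dz)))
    return np.array(out)
E
python3 - <<'E'
from h import *
print(state()["eef_pos"])
c,g=look("pics/w3.png")
for u in (150,160,170,180,330,340,350,360): print(u,g[190:240,u].astype(int).tolist())
E
```

```text
[574.40234708  -2.33666758  81.19220557]
150 [139, 139, 139, 140, 139, 138, 139, 140, 140, 141, 141, 136, 126, 118, 116, 117, 118, 119, 120, 120, 119, 119, 118, 117, 116, 116, 115, 114, 113, 112, 112, 111, 110, 109, 108, 107, 107, 105, 104, 103, 101, 96, 84, 59, 32, 14, 8, 9, 9, 8]
160 [139, 139, 139, 140, 140, 139, 139, 139, 140, 140, 134, 125, 118, 116, 117, 118, 119, 120, 120, 121, 120, 120, 119, 118, 117, 116, 115, 114, 113, 113, 112, 111, 110, 109, 106, 93, 65, 36, 20, 14, 11, 11, 12, 13, 14, 15, 15, 14, 14, 13]
170 [88, 88, 88, 89, 90, 90, 92, 93, 91, 86, 79, 76, 76, 77, 77, 78, 78, 79, 79, 79, 79, 78, 78, 77, 76, 76, 75, 74, 74, 73, 72, 72, 72, 71, 70, 69, 68, 68, 68, 68, 67, 66, 66, 66, 65, 65, 65, 65, 64, 64]
180 [87, 88, 89, 90, 91, 92, 93, 93, 93, 93, 92, 89, 84, 80, 79, 78, 79, 80, 80, 80, 79, 78, 78, 77, 76, 75, 74, 74, 73, 73, 72, 71, 71, 71, 71, 70, 68, 68, 67, 68, 68, 67, 67, 66, 66, 66, 65, 65, 64, 63]
330 [132, 133, 134, 136, 138, 139, 141, 142, 144, 146, 148, 150, 152, 154, 152, 147, 142, 140, 140, 141, 142, 143, 143, 144, 145, 145, 146, 147, 148, 149, 148, 147, 145, 143, 142, 141, 139, 138, 133, 118, 94, 75, 68, 67, 66, 66, 65, 65, 65, 64]
340 [104, 106, 108, 109, 109, 108, 103, 100, 100, 99, 99, 100, 101, 102, 103, 104, 102, 98, 90, 84, 83, 83, 83, 83, 82, 82, 83, 86, 90, 90, 86, 82, 81, 81, 82, 82, 83, 84, 85, 86, 87, 88, 89, 91, 93, 94, 94, 94, 95, 96]
350 [137, 139, 140, 140, 140, 140, 139, 139, 139, 140, 141, 142, 144, 145, 146, 143, 134, 123, 117, 115, 115, 114, 113, 113, 112, 112, 112, 112, 111, 111, 111, 110, 109, 108, 105, 92, 63, 31, 13, 9, 7, 7, 8, 9, 11, 13, 13, 11, 10, 12]
360 [138, 139, 140, 140, 140, 140, 139, 138, 138, 139, 140, 141, 142, 144, 145, 147, 148, 147, 140, 127, 117, 114, 114, 114, 113, 112, 111, 111, 110, 110, 111, 110, 109, 108, 107, 107, 106, 105, 105, 104, 103, 102, 96, 81, 55, 28, 12, 8, 9, 10]
```

View pics/w3.png

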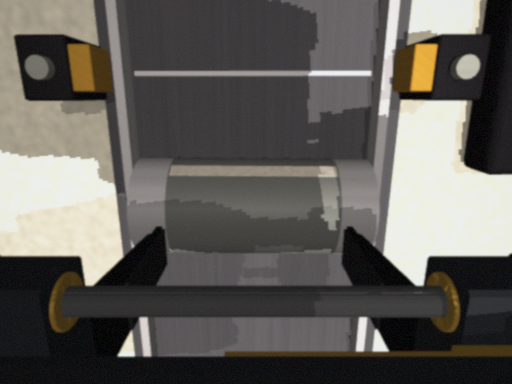

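The cell now spans rows 158–250 and looks parallel to the line at row 73.

```bash
cat >> h.py <<'E'
def far_edge(g,u,a,b):
    """steepest dark->bright step, subpixel"""
    d=np.diff(g[a:b,u]); i=np.argmax(d); w=np.clip(d[max(i-2,0):i+3],0,None)
    return a+.5+max(i-2,0)+(w*np.arange(len(w))).sum()/w.sum()
def report(cols,rows,lrows,lcols):
    c,g=look()
    F=[(u,far_edge(g,u,*rows)) for u in cols]; A=axis_far(c,F)
    L=ray(c,[(u,lrows[0]+np.argmax(g[lrows[0]:lrows[1],u])) for u in lcols],12)
    ln=L[:,:2]@np.c_[e_a,e_l]; p=np.polyfit(ln[:,0],ln[:,1],1)
    dist=np.polyval(p,A[:,0])-A[:,1]
    print("far",np.round(F,1).tolist(),"\nline slope",p[0],"dist",np.round(dist,2),"mean",dist.mean(),"yaw err",np.polyfit(A[:,0],A[:,1],1)[0]-p[0], "tcp lane",state()["eef_pos"][:2]@e_l,"cell lane",A[:,1].mean(),"cell a",A[:,0])
E
python3 - <<'E'
from h import *
report([140,150,160,350,360,368],(148,175),(66,80),range(145,365,5))
E
```

```text
far [[140.0, 159.6], [150.0, 159.5], [160.0, 159.5], [350.0, 160.0], [360.0, 160.5], [368.0, 161.8]] 
line slope -0.0016023638972138211 dist [82.08 82.06 82.03 82.34 82.69 83.55] mean 82.45878761381574 yaw err -0.006442511570707528 tcp lane 67.19930848810685 cell lane 75.6059052676542 cell a [500.79158215 506.95719976 513.12359843 630.25498449 636.44909344
 641.45933298]
```

Squareness is now within about 0.3°, with 82 mm left. Five equal strokes without twist will cover that.

Emit:
drive_tool(targets=[{"jaw": 1,"travel": [0,0,0.006],"twist": 0},{"jaw": 1,"travel": [0,0,0.009],"twist": 0},{"jaw": 1,"travel": [0,0,0.0097],"twist": 0},{"jaw": 1,"travel": [0,0,0.0097],"twist": 0}])

```text
t: 6.33
eef_pos: [574.6, -0.6, 72.1]
tcp_rot: [3.141, -0.0, 1.451]
ft_force: [-2.8, -0.7, 12.2]
opening: 0.996
grip_force: 5.9
```

Emit:
drive_tool(targets=[{"jaw": 1,"travel": [0.002,0,0],"twist": 0},{"jaw": 1,"travel": [0.006,0,0],"twist": 0},{"jaw": 1,"travel": [0.012,0,0],"twist": 0},{"jaw": 1,"travel": [0.018,0,0],"twist": 0},{"jaw": 1,"travel": [0.024,0,0],"twist": 0},{"jaw": 1,"travel": [0.029,0,0],"twist": 0},{"jaw": 1,"travel": [0.032,0,0],"twist": 0},{"jaw": 1,"travel": [0.032,0,0],"twist": 0}])

```text
t: 7.0
eef_pos: [578.7, 31.8, 72.1]
tcp_rot: [3.141, -0.0, 1.451]
ft_force: [-2.2, 0.0, 11.8]
opening: 1.0
grip_force: 5.7
```

Emit:
drive_tool(targets=[{"jaw": 1,"travel": [0,0,-0.003],"twist": 0},{"jaw": 1,"travel": [0,0,-0.008],"twist": 0},{"jaw": 1,"travel": [-0.008,0,-0.01],"twist": 0},{"jaw": 1,"travel": [-0.016,0,-0.008],"twist": 0},{"jaw": 1,"travel": [-0.016,0,-0.003],"twist": 0},{"jaw": 1,"travel": [-0.016,0,-0.001],"twist": 0},{"jaw": 1,"travel": [-0.016,0,0],"twist": 0},{"jaw": 1,"travel": [-0.016,0,0],"twist": 0}])

```text
t: 7.67
eef_pos: [576.4, 14.9, 72.0]
tcp_rot: [-3.141, -0.0, 1.45]
ft_force: [-3.3, 0.1, 11.3]
opening: 1.001
grip_force: 5.8
```

Emit:
drive_tool(targets=[{"jaw": 1,"travel": [0.002,0,0],"twist": 0},{"jaw": 1,"travel": [0.006,0,0],"twist": 0},{"jaw": 1,"travel": [0.012,0,0],"twist": 0},{"jaw": 1,"travel": [0.018,0,0],"twist": 0},{"jaw": 1,"travel": [0.024,0,0],"twist": 0},{"jaw": 1,"travel": [0.029,0,0],"twist": 0},{"jaw": 1,"travel": [0.032,0,0],"twist": 0},{"jaw": 1,"travel": [0.032,0,0],"twist": 0}])

```text
t: 8.33
eef_pos: [580.5, 47.4, 72.1]
tcp_rot: [3.141, -0.0, 1.451]
ft_force: [-3.3, 0.9, 11.5]
opening: 1.002
grip_force: 5.8
```

Emit:
drive_tool(targets=[{"jaw": 1,"travel": [0,0,-0.003],"twist": 0},{"jaw": 1,"travel": [0,0,-0.008],"twist": 0},{"jaw": 1,"travel": [-0.008,0,-0.01],"twist": 0},{"jaw": 1,"travel": [-0.016,0,-0.01],"twist": 0},{"jaw": 1,"travel": [-0.016,0,-0.01],"twist": 0}])

```text
t: 8.75
eef_pos: [578.3, 29.4, 81.5]
tcp_rot: [-3.141, 0.0, 1.45]
ft_force: [-0.1, -0.1, 0.2]
opening: 1.004
grip_force: 0.0
```

```bash
python3 - <<'E'
from h import *
c,g=look("pics/w4.png")
for u in (145,355): print(g[100:185:3,u].astype(int).tolist())
report([140,150,160,350,360],(148,175),(80,140),range(150,360,5))
E
```

```text
[61, 61, 60, 60, 61, 60, 63, 132, 139, 63, 60, 60, 60, 58, 59, 60, 60, 59, 61, 80, 98, 106, 112, 115, 117, 122, 124, 126, 130]
[104, 105, 103, 67, 60, 62, 67, 137, 123, 63, 62, 62, 62, 62, 62, 62, 62, 62, 62, 70, 92, 102, 110, 115, 117, 120, 123, 126, 130]
far [[140.0, 158.3], [150.0, 157.5], [160.0, 157.5], [350.0, 158.6], [360.0, 158.7]] 
line slope 0.002884236511819801 dist [49.22 48.71 48.79 50.01 50.1 ] mean 49.36680632784915 yaw err -0.008928885255893644 tcp lane 99.17486213513534 cell lane 108.86344198153593 cell a [500.80324405 507.01620529 513.17621945 630.34397661 636.51813172]
```

View pics/w4.png

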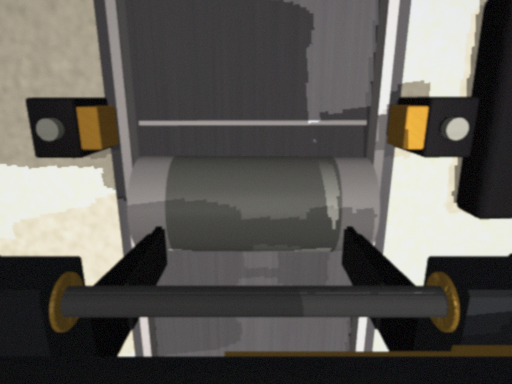

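The line is at row 123 and the cell's far edge at row 158, with 49 mm left and a yaw error of about 0.4° that I'll trim with a small twist.

Emit:
drive_tool(targets=[{"jaw": 1,"travel": [0,0,0.006],"twist": 0},{"jaw": 1,"travel": [0,0,0.009],"twist": 0},{"jaw": 1,"travel": [0,0,0.01],"twist": 0},{"jaw": 1,"travel": [0,0,0.01],"twist": 0}])

```text
t: 9.18
eef_pos: [578.4, 31.2, 72.0]
tcp_rot: [3.141, -0.0, 1.451]
ft_force: [-3.3, -0.1, 11.2]
opening: 0.995
grip_force: 5.5
```

Emit:
drive_tool(targets=[{"jaw": 1,"travel": [0.002,0,0],"twist": 0},{"jaw": 1,"travel": [0.006,0,0],"twist": -0.001},{"jaw": 1,"travel": [0.012,0,0],"twist": -0.003},{"jaw": 1,"travel": [0.018,0,0],"twist": -0.005},{"jaw": 1,"travel": [0.024,0,0],"twist": -0.007},{"jaw": 1,"travel": [0.029,0,0],"twist": -0.008},{"jaw": 1,"travel": [0.032,0,0],"twist": -0.008},{"jaw": 1,"travel": [0.032,0,0],"twist": -0.008}])

```text
t: 9.85
eef_pos: [582.5, 63.6, 72.1]
tcp_rot: [3.141, -0.0, 1.459]
ft_force: [-2.3, 0.2, 10.7]
opening: 0.997
grip_force: 5.5
```

Emit:
drive_tool(targets=[{"jaw": 1,"travel": [0,0,-0.003],"twist": 0},{"jaw": 1,"travel": [0,0,-0.008],"twist": 0},{"jaw": 1,"travel": [-0.008,0,-0.01],"twist": 0.004},{"jaw": 1,"travel": [-0.016,0,-0.01],"twist": 0.008},{"jaw": 1,"travel": [-0.016,0,-0.01],"twist": 0.008},{"jaw": 1,"travel": [-0.016,0,-0.01],"twist": 0.008}])

```text
t: 10.35
eef_pos: [580.4, 46.1, 81.5]
tcp_rot: [-3.141, -0.0, 1.45]
ft_force: [0.2, -0.4, 0.2]
opening: 1.001
grip_force: 0.0
```

```bash
python3 - <<'E'
from h import *
c,g=look()
print(g[125:165,250].astype(int).tolist())
report([145,150,155,160,350,355,360,365],(151,170),(130,150),range(170,330,5))
L=ray(c,[(u,130+np.argmax(g[130:150,u])) for u in range(170,330,5)],12); print("line",fit(L),np.polyval(fit(L),580))
E
```

```text
[62, 62, 62, 62, 63, 63, 62, 62, 62, 62, 62, 61, 61, 62, 62, 62, 62, 63, 69, 93, 125, 145, 149, 140, 116, 87, 69, 64, 63, 63, 62, 59, 55, 53, 56, 59, 61, 63, 65, 67]
far [[145.0, 158.4], [150.0, 157.9], [155.0, 157.9], [160.0, 158.5], [350.0, 158.6], [355.0, 158.7], [360.0, 158.6], [365.0, 158.5]] 
line slope 0.00790256759340856 dist [32.34 32.07 32.08 32.49 33.62 33.72 33.68 33.66] mean 32.95945376976037 yaw err -0.011244547483600681 tcp lane 115.62506570342494 cell lane 125.27718829545188 cell a [503.98855368 507.09712245 510.18150077 513.23559882 630.43384233
 633.5230854  636.60256108 639.68208948]
line [-1.22103917e-01  1.60341032e+02] 89.52075981892739
```

Emit:
drive_tool(targets=[{"jaw": 1,"travel": [0,0,0.006],"twist": 0},{"jaw": 1,"travel": [0,0,0.009],"twist": 0},{"jaw": 1,"travel": [0,0,0.01],"twist": 0},{"jaw": 1,"travel": [0,0,0.01],"twist": 0}])

```text
t: 10.78
eef_pos: [580.5, 47.1, 72.0]
tcp_rot: [3.141, -0.0, 1.451]
ft_force: [-2.7, 0.3, 10.0]
opening: 0.997
grip_force: 5.2
```

Emit:
drive_tool(targets=[{"jaw": 1,"travel": [0.002,0,0],"twist": 0},{"jaw": 1,"travel": [0.006,0,0],"twist": -0.001},{"jaw": 1,"travel": [0.012,0,0],"twist": -0.002},{"jaw": 1,"travel": [0.018,0,0],"twist": -0.003},{"jaw": 1,"travel": [0.024,0,0],"twist": -0.004},{"jaw": 1,"travel": [0.029,0,0],"twist": -0.005},{"jaw": 1,"travel": [0.032,0,0],"twist": -0.006},{"jaw": 1,"travel": [0.032,0,0],"twist": -0.006}])

```text
t: 11.45
eef_pos: [584.5, 79.5, 72.1]
tcp_rot: [3.141, -0.0, 1.457]
ft_force: [-2.8, 0.5, 11.5]
opening: 0.997
grip_force: 5.5
```

Emit:
drive_tool(targets=[{"jaw": 1,"travel": [0,0,-0.003],"twist": 0},{"jaw": 1,"travel": [0,0,-0.008],"twist": 0},{"jaw": 1,"travel": [-0.008,0,-0.01],"twist": 0.003},{"jaw": 1,"travel": [-0.016,0,-0.01],"twist": 0.006},{"jaw": 1,"travel": [-0.016,0,-0.01],"twist": 0.006},{"jaw": 1,"travel": [-0.016,0,-0.01],"twist": 0.006},{"jaw": 1,"travel": [-0.016,0,-0.01],"twist": 0.006}])

```text
t: 12.03
eef_pos: [582.4, 62.4, 81.5]
tcp_rot: [-3.141, -0.0, 1.45]
ft_force: [0.2, -1.3, 0.5]
opening: 1.0
grip_force: 0.0
```

```bash
python3 - <<'E'
from h import *
c,g=look("pics/w5.png")
cols=[145,150,155,160,350,355,360,365]
F=[(u,far_edge(g,u,151,170)) for u in cols]; A=axis_far(c,F)
print(np.round(F,1).tolist(),np.round(A,1).tolist(),"slope",np.polyfit(A[:,0],A[:,1],1)[0],"mean lane",A[:,1].mean(), state()["eef_pos"][:2]@e_l)
h=cv2.cvtColor(c["frame"],cv2.COLOR_RGB2HSV); m=cv2.inRange(h,(12,110,70),(30,255,255))
n,l,s,ce=cv2.connectedComponentsWithStats(m)
for i in range(1,n):
    if s[i,4]>60: print(s[i],ce[i],ray(c,ce[i],50)[0],ray(c,ce[i],50)[0][:2]@e_l)
print(g[150:180,250].astype(int).tolist())
E
```

```text
[[145.0, 158.6], [150.0, 158.6], [155.0, 158.7], [160.0, 158.6], [350.0, 158.0], [355.0, 158.4], [360.0, 157.9], [365.0, 157.7]] [[504.1, 141.4], [507.2, 141.4], [510.2, 141.3], [513.3, 141.4], [630.5, 141.6], [633.6, 141.4], [636.7, 141.6], [639.7, 141.8]] slope 0.0020366228316644566 mean lane 141.4788452912991 131.76389803286352
[  84  159   39   46 1390] [102.51726619 181.20359712] [495.38301087 101.00913753  50.        ] 159.48014154054533
[ 382  158   39   47 1348] [402.4495549  180.92136499] [675.34890411  79.32356115  50.        ] 159.45662554631215
[428 273  32  59 727] [447.60660248 302.88170564] [705.32041478  -9.25743291  50.        ] 75.09501017020598
[ 49 275  16  57 343] [ 54.4548105 305.8425656] [442.33147691  20.38682272  50.        ] 73.09864909147471
[225 346 287  10 946] [384.90169133 352.13953488] [662.84671303 -44.07424188  50.        ] 35.45327486427041
[61, 61, 61, 61, 62, 62, 60, 57, 55, 56, 57, 59, 62, 63, 65, 67, 68, 69, 70, 72, 73, 75, 75, 76, 76, 78, 79, 80, 80, 80]
```

View pics/w5.png

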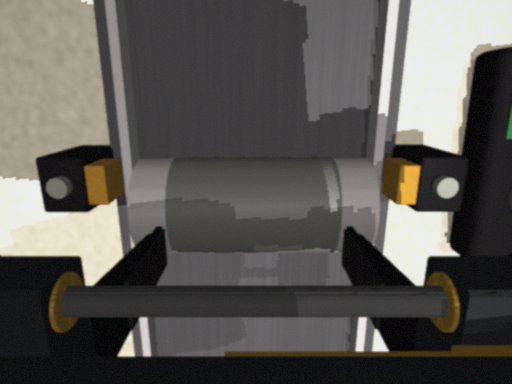

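The cell is square (slope 0.002 rad), beside the brass plates, with about 16.8 mm left. The final stroke is 33.5 mm of finger travel.

Emit:
drive_tool(targets=[{"jaw": 1,"travel": [0,0,0.006],"twist": 0},{"jaw": 1,"travel": [0,0,0.009],"twist": 0},{"jaw": 1,"travel": [0,0,0.01],"twist": 0},{"jaw": 1,"travel": [0,0,0.01],"twist": 0}])

```text
t: 12.42
eef_pos: [582.5, 62.9, 72.0]
tcp_rot: [3.141, -0.0, 1.451]
ft_force: [-2.7, 0.4, 10.2]
opening: 0.999
grip_force: 5.1
```

Emit:
drive_tool(targets=[{"jaw": 1,"travel": [0.002,0,0],"twist": 0},{"jaw": 1,"travel": [0.006,0,0],"twist": 0},{"jaw": 1,"travel": [0.012,0,0],"twist": 0},{"jaw": 1,"travel": [0.018,0,0],"twist": 0},{"jaw": 1,"travel": [0.024,0,0],"twist": 0},{"jaw": 1,"travel": [0.029,0,0],"twist": 0},{"jaw": 1,"travel": [0.032,0,0],"twist": 0},{"jaw": 1,"travel": [0.0335,0,0],"twist": 0}])

```text
t: 13.08
eef_pos: [586.5, 96.7, 72.1]
tcp_rot: [3.141, -0.0, 1.451]
ft_force: [-2.9, 0.0, 10.6]
opening: 1.001
grip_force: 5.5
```

Emit:
drive_tool(targets=[{"jaw": 1,"travel": [0,0,0],"twist": 0},{"jaw": 1,"travel": [0,0,0],"twist": 0},{"jaw": 1,"travel": [0,0,-0.003],"twist": 0},{"jaw": 1,"travel": [0,0,-0.008],"twist": 0},{"jaw": 1,"travel": [-0.008,0,-0.01],"twist": 0},{"jaw": 1,"travel": [-0.017,0,-0.01],"twist": 0},{"jaw": 1,"travel": [-0.017,0,-0.01],"twist": 0},{"jaw": 1,"travel": [-0.017,0,-0.01],"twist": 0}])

```text
t: 13.75
eef_pos: [584.4, 78.3, 81.5]
tcp_rot: [-3.141, -0.0, 1.45]
ft_force: [0.5, 0.3, -0.1]
opening: 0.999
grip_force: 0.0
```

```bash
python3 - <<'E'
from h import *
c,g=look()
cols=[145,150,155,160,350,355,360,365]
F=[(u,far_edge(g,u,151,170)) for u in cols]; A=axis_far(c,F)
print(np.round(F,1).tolist(),np.round(A,1).tolist(),"slope",np.polyfit(A[:,0],A[:,1],1)[0],"mean lane",A[:,1].mean(), state()["eef_pos"][:2]@e_l)
E
```

```text
[[145.0, 157.4], [150.0, 157.0], [155.0, 157.4], [160.0, 156.9], [350.0, 156.6], [355.0, 156.7], [360.0, 156.6], [365.0, 156.6]] [[504.2, 158.2], [507.3, 158.4], [510.3, 158.1], [513.5, 158.5], [630.5, 158.5], [633.6, 158.4], [636.7, 158.4], [639.7, 158.5]] slope 0.0011001126562559744 mean lane 158.3685071096582 147.89172378504742
```

On the line to within about a millimetre by the wrist camera. I'll retreat upwards and back so the top camera can check.

Emit:
drive_tool(targets=[{"jaw": 1,"travel": [0,0,-0.02],"twist": 0},{"jaw": 1,"travel": [0,0,-0.05],"twist": 0},{"jaw": 1,"travel": [0,0,-0.085],"twist": 0},{"jaw": 1,"travel": [0,0,-0.12],"twist": 0},{"jaw": 1,"travel": [0,-0.01,-0.15],"twist": 0},{"jaw": 1,"travel": [0.03,-0.02,-0.16],"twist": 0},{"jaw": 1,"travel": [0.065,-0.035,-0.16],"twist": 0},{"jaw": 1,"travel": [0.1,-0.05,-0.16],"twist": 0}])

```text
t: 14.47
eef_pos: [546.7, 185.2, 242.6]
tcp_rot: [3.14, -0.001, 1.449]
ft_force: [0.7, -0.6, 0.1]
opening: 0.998
grip_force: 0.0
```

Emit:
drive_tool(targets=[{"jaw": 1,"travel": [0.035,-0.015,0],"twist": 0},{"jaw": 1,"travel": [0.07,-0.03,0],"twist": 0},{"jaw": 1,"travel": [0.105,-0.045,0],"twist": 0},{"jaw": 1,"travel": [0.14,-0.06,0],"twist": 0},{"jaw": 1,"travel": [0.175,-0.075,0],"twist": 0},{"jaw": 1,"travel": [0.2,-0.09,0],"twist": 0},{"jaw": 1,"travel": [0.22,-0.1,0],"twist": 0},{"jaw": 1,"travel": [0.22,-0.1,0],"twist": 0}])

```text
t: 15.13
eef_pos: [472.0, 418.2, 241.2]
tcp_rot: [-3.141, -0.0, 1.454]
ft_force: [0.3, 0.1, -0.5]
opening: 1.001
grip_force: 0.0
```

```bash
python3 - <<'E'
from h import *
c=read_camera("top"); f=c["frame"]; g=f.mean(2)
cv2.imwrite("pics/top1.png",cv2.resize(f[:,:,::-1],(800,600)))
for r in (150,160,170,180,190):print(r,g[r,198:242].astype(int).tolist())
E
```

```text
150 [60, 60, 62, 61, 60, 60, 61, 62, 63, 55, 50, 56, 60, 65, 74, 76, 80, 82, 88, 90, 93, 98, 100, 100, 96, 91, 85, 82, 79, 76, 72, 68, 62, 55, 51, 48, 51, 51, 55, 59, 59, 60, 60, 59]
160 [59, 60, 63, 61, 62, 64, 60, 59, 54, 50, 52, 62, 68, 72, 77, 81, 82, 84, 89, 97, 99, 100, 100, 95, 90, 84, 81, 79, 74, 72, 67, 62, 55, 49, 47, 50, 52, 59, 59, 60, 61, 62, 61, 64]
170 [62, 61, 61, 61, 60, 63, 60, 56, 52, 56, 61, 67, 76, 77, 79, 85, 86, 90, 94, 98, 101, 99, 96, 92, 85, 82, 77, 76, 71, 68, 62, 56, 48, 46, 50, 54, 56, 61, 61, 62, 61, 62, 62, 61]
180 [60, 63, 60, 62, 63, 59, 52, 48, 56, 61, 69, 72, 76, 79, 83, 85, 91, 95, 98, 101, 100, 98, 91, 87, 83, 79, 77, 72, 67, 62, 55, 49, 51, 48, 53, 59, 59, 61, 62, 62, 63, 60, 61, 61]
190 [60, 61, 63, 61, 61, 63, 71, 81, 94, 106, 113, 119, 122, 125, 129, 131, 136, 139, 140, 139, 137, 129, 128, 124, 122, 119, 113, 106, 97, 83, 73, 60, 55, 53, 57, 61, 62, 62, 61, 62, 61, 62, 61, 63]
```

View pics/top1.png

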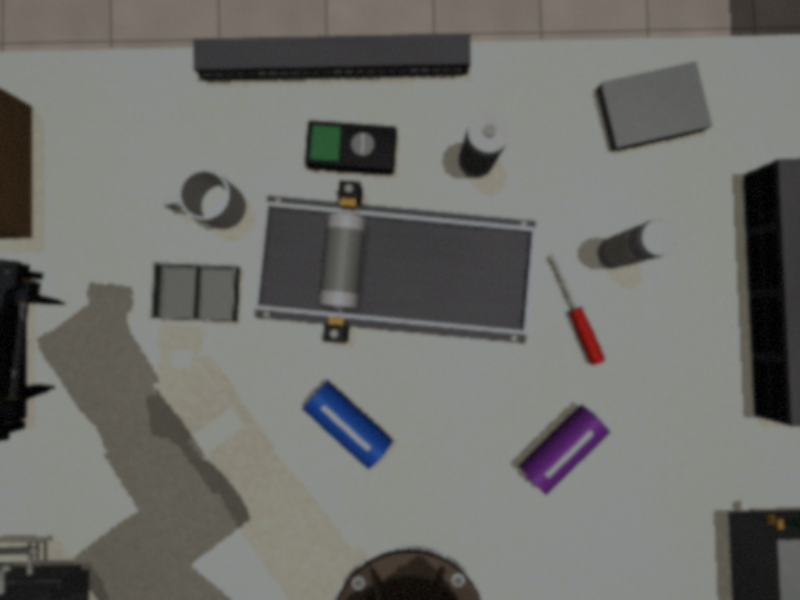

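The top view shows the cell at (343,260), over the line and between both plates, with everything else unmoved. At row 170 the silhouette centre is at column 218.6, which is exactly where an axis above the line should appear.

```bash
python3 -c "
from cell import *
print(job_done())"
```

```text
the job is handed in; nothing more can be done
None
```

The cell lies still between the two brass plates, with its axis within about 1 mm of the line and square to it within about 0.2° as measured by camera; the hand is clear, nothing else on the bench appears to have moved, and the job is handed in.

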